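Catch the datum post in the slide, then dial out the backlash

ROBOT

A 7-joint arm with a two-finger parallel gripper is mounted at the origin on a cart in front of the work surface, level with it; the furniture and walls round the work are solid. World frame = base frame: x ahead of the robot, y to its left, z up, the work surface at z = 0. Lengths are in m, angles in rad, forces in N, time in s.
With the tool pointing down it reaches from about 0.425 to 0.875 m from the base axis. Payload 4.7 kg.
Tool frame: the origin (TCP) lies at the very end of the fingers, on their centre line; the grasp point (between the pads) lies behind it (ctrl.tcp_to_grasp is the z of the grasp point in the tool frame, in m); z points along the fingers, y is the line along which they close (so a half turn about z gives the same grasp; the last joint's range is limited). The gripper opens to 87 mm and grips with 3 to 60 N. Pads are 19 mm wide; open, the fingers measure 117 mm over their backs; the gripper's body (75 mm by 190 mm) begins 51 mm behind the grasp point.
Start: joints at [1.278, 0.321, -0.07, 1.45, 0.023, 1.371, -0.057], TCP at [0.196, -0.62, 0.223] pointing down, gripper open.
Joint ranges: [-2.86, 2.86], [-0.3, 2.09], [-1.38, 1.24], [0.06, 2.45], [-1.56, 4.7], [0.09, 2.05], [-2.69, 2.69]. Speed limits (rad/s): [2.57, 2.57, 3.14, 3.14, 3.14, 3.14, 3.14].

INTERFACE

Orientations are given as a rotation vector (axis times angle).
In Python, from bench import ctrl gives the robot as it stands.
- The arm moves only by the tool step_arm, never from a script. Its argument "targets" is a list of rows, each a list of 7 numbers: the shift along the world's x, y, z in cm, then the turn, a rotation vector about the world's x, y, z in degrees, then the opening, from 0 (shut) to 1 (fully open). A call has exactly 5 rows; each row shifts and turns the commanded pose from where the row before left it; what a row does not reach is not made up. A row lasts 1/12 s, in which the tool goes at most 41.7 mm and 7.16 degrees, less where a joint would pass 70% of its speed; a pose out of reach is approached as far as the arm can. A call with a gripper value outside its range is refused whole. The fingers move at their own pace and stop on an object; "force" is the grip in N (left out, the last holds). Time passes only in rows, so rows that do not move let the fingers close, or fill a call up. It gives the time, the measured TCP pose, the force, the opening and the grip force at its end, in the units of the state.
- ctrl.get_state(): the state, without advancing time (a new reading comes with each control period).
- ctrl.get_image(name): name is "scene" or "top" or "wrist"; returns (picture, depth): 420x560x3 uint8, red, green, blue; 420x560 float32, m along the optical axis (not along the pixel's ray), 0 where there is no reading.
- ctrl.camera_params(name): a dict with "intrinsics" (3x3 intrinsics, pixels), "rvec" (rotation vector, rad) and "tvec" (3), from world to camera coordinates, as OpenCV has them; the wrist camera has in their place "hand_eye" (4x4, takes a point from camera to tool coordinates, whose origin is the TCP and whose axes are the flange's). Camera axes: x right, y down, z forward; pixel columns grow to the right and rows downward; lengths in m; the calibration is good to about 2 mm. A picture is of the moment at which its call begins: read the wrist's pose just before it. camera_params takes no time and is no camera call.
- ctrl.close_job(): hands the job in; it is judged then, once.
The state is a dict: "time": time; "joint_positions": joint angles; "qd": joint speeds; "joint_torque": joint torques, N m; "position": TCP position; "tool_rot": TCP orientation; "ft_force": force on the tool from outside, world axes, zero at the start; "torque": the same for the moment, N m; "grip_width": opening from 0.0 (shut) to 1.0 (fully open); "grip_force": force on a finger pad.
Only numpy, scipy, OpenCV 4.12 (cv2) and the standard library are available. Lean on these libraries where they do the work, as an engineer would, in place of code of your own. Each camera call takes 0.05 s, during which the arm holds its last target. There are 200 camera calls.

TASK

Fit the loose hammer-head post upright into the slot of the slide's carriage: lower its head in lengthwise down to the floor of the slot, then give it a quarter turn so that the head catches crosswise under the lips, and let go. Then set the slanted handwheel: turn it anticlockwise until its long zero line is at least two divisions past the fixed index, and come back clockwise only, stopping with the zero line at the index to within half a division, so that all the play is taken up clockwise; let go of it. Do not knock over or push aside the three things standing round the post.

Things in the scene. Friction and masses are not known exactly. Their poses are not given: they have to be found in the camera images.
- slide_bed: Hand-operated slide, fixed; dark steel bed 90 x 330 x 14 mm, yaw varies. Origin: centre of its underside; y along the bed. Slotted carriage at +y; grey gear head with slanted handwheel at -y. The wheel's axis passes through (0, -115, 78) mm of this frame and leans 26 deg (0.45 rad) from vertical toward the bed's -x (the robot's side): outward direction (-0.435, 0, 0.900).
- knob_top (a point): Centre of the flat top of the handwheel's black round knob, on the wheel's axis, 40 mm out from (0, -115, 78). Knob 42 mm across, standing 33 mm above the dial, an aluminium disc 96 mm across, 6 mm thick. z: outward along the wheel's axis; x: toward the zero line (turns with the wheel). Beside the dial only the index bracket, 20 mm wide, 5 mm lower than the dial's face.
- zero_line (a point): Outer end of the dial's zero line (long, thick, black, with a dot at its inner end), at the rim, 48 mm from the axis. The other 23 lines are thin and shorter: 24 divisions of 15 deg. At the start it is 0.5 to 1.7 rad clockwise of the index. Clockwise (looking onto the wheel) takes it toward the bed's -y.
- index (a point): Fixed index: black line on the grey bracket at the upper, far edge of the dial (the bed's +x side). The zero line is at the index when zero_line and this point coincide.
- screw (a joint): Turn of the lead screw under the handwheel, rad, growing clockwise as seen looking onto the wheel; stops at -1.4 and 1.9. Holds where it is left; takes 0.25 N m to turn. The carriage moves 8 mm per rad along the bed's +y. Angle of the zero line clockwise of the index = screw + play.
- play (a joint): Turn of the handwheel relative to the screw, rad, growing clockwise: the worn drive's free play, -0.18 (taken up anticlockwise) to +0.18 (taken up clockwise); 0.36 rad in all. Takes 0.03 N m to turn.
- slot (a point): Point on the floor of the aluminium carriage's slot, midway along, 41 mm above the work surface; axes as the bed's, y along the slot. Carriage 76 x 94 mm, top 57 mm above the surface. Slot mouth 18 mm wide (x), 84 mm long (y), closed at both ends, between two lips 5 mm thick; under the lips the cavity is 38 mm wide and 11 mm high. Moves with the carriage.
- post: Loose steel post, about 0.1 kg, 60 mm high (63 with cap), standing upright on its hammer head on the mat. Origin: centre of its underside; z up. Head 30 mm along its x, 14 mm along its y, 8 mm high; round neck 12 mm across from 8 to 22 mm; square grip 18 x 18 mm, sides along its x and y, from 22 to 60 mm. Yaw varies widely.
- mat: Fixed black rubber mat 190 x 190 x 3 mm under the post and the three bystanders; origin: centre of its underside.
- lens: Bystander, loose: black microscope objective, 34 mm across, 48 mm high, standing on the mat about 66 mm from the post; origin: centre of its underside.
- bottle: Bystander, loose: glass vial with a white cap, 22 mm across, 54 mm high, standing on the mat about 66 mm from the post; origin: centre of its underside.
- pot: Bystander, loose: white sample cup with lid, 48 mm across, 46 mm high, standing on the mat about 66 mm from the post; origin: centre of its underside.
Mind the look-alikes: they are no part of the job. What is shaped like the post but yellow is not meant.

How it is judged:
On the way, in this order (a step that is already met when the one before it is completed fails the run):
1. the post stands on the slot's floor, head crosswise under the lips, let go (z of post in the frame of slot between -0.003 and 0.0045 m and x of post in the frame of slot between -0.009 and 0.009 m and y of post in the frame of slot between -0.04 and 0.04 m and angle between the x axis of post and the x axis of slot, either way round below 0.35 rad and angle between post's own z axis and vertical below 0.12 rad and contact force between the fingers and post below 0.1 N), for 0.2 s.
2. the zero line has been turned anticlockwise past the index by at least 1.6 divisions (0.42 rad) (y of zero_line in the frame of index above 0.0195 m), for 0.05 s.
3. the zero line is back at the index with the play taken up clockwise (distance between zero_line and index below 0.0065 m and value of joint play above 0.09 rad), for 0.2 s.
At the end, for the whole second after the job is handed in: Post upright (7 deg) on the slot floor (4.5 mm), head crosswise to the slot within 20 deg; zero line within 6.5 mm at the rim (half a division) of the index, play taken up clockwise (above 0.09 of 0.18 rad); screw and post at rest, all let go (all of step 3 and z of post in the frame of slot between -0.003 and 0.0045 m and x of post in the frame of slot between -0.009 and 0.009 m and y of post in the frame of slot between -0.04 and 0.04 m and angle between the x axis of post and the x axis of slot, either way round below 0.35 rad and angle between post's own z axis and vertical below 0.12 rad and linear speed of post below 0.02 m/s and velocity of joint screw between -0.05 and 0.05 rad/s); the robot touches nothing.
It fails at once if the objective pushed more than 25 mm or tipped over (distance of lens from where it was at the start of the episode above 0.025 m or angle between lens's own z axis and vertical above 0.5 rad).
It fails at once if the vial pushed more than 25 mm or tipped over (distance of bottle from where it was at the start of the episode above 0.025 m or angle between bottle's own z axis and vertical above 0.5 rad).
It fails at once if the sample cup pushed more than 25 mm or tipped over (distance of pot from where it was at the start of the episode above 0.025 m or angle between pot's own z axis and vertical above 0.5 rad).
It also fails if it takes over 72 s, if anything falls off the work surface, if the arm or the gripper's body presses on something with over 40 N, if the wrist force passes 120 N, or if a joint passes its speed limit or range.

## Working session

There is one attempt and no reset: what is moved stays moved. The work goes in short steps, Python scripts to look and compute and a tool call to move; the robot and the scene stay as the last step left them, time stands still between calls to the robot, and variables do not carry over. Pictures are saved under pics/ and viewed, at most 10 in all, crops included, and the job is handed in when it is done.

Besides the shell and the picture viewer there is one more tool, called after "Request:" as a command line: name --pt "numbers of a row" for each row, then --argument value for the rest. step_arm: Moves the arm, as the interface text tells. Its arguments: {"type":"object","properties":{"targets":{"type":"array"},"force":{"type":"number"}},"required":["targets"]}

```bash
mkdir -p pics; cat > h.py <<'E'
import numpy as np,cv2
from scipy.spatial.transform import Rotation as R
from bench import ctrl
def cam(n,st=None):
    p=ctrl.camera_params(n);K=np.array(p["intrinsics"],float)
    if "rvec" in p:
        Rm=R.from_rotvec(np.ravel(p["rvec"])).as_matrix();t=np.ravel(p["tvec"])
        return K,Rm.T,-Rm.T@t
    H=np.array(p["hand_eye"]);Rt=R.from_rotvec(st["tool_rot"]).as_matrix()
    return K,Rt@H[:3,:3],Rt@H[:3,3]+np.array(st["position"])
def ray(c,u,v):
    return c[2],c[1]@np.linalg.inv(c[0])@np.array([u,v,1.])
def onz(c,u,v,z):
    o,d=ray(c,u,v);return o+d*(z-o[2])/d[2]
def dep(c,D,u,v):
    o,d=ray(c,u,v);return o+d*D[int(round(v)),int(round(u))]
def proj(c,P):
    q=c[0]@c[1].T@(np.asarray(P)-c[2]);return q[:2]/q[2]
def grab(n,f):
    st=ctrl.get_state();im,D=ctrl.get_image(n);im=np.array(im)
    cv2.imwrite(f"pics/{f}.png",im[:,:,::-1]);np.savez(f"{f}.npz",im=im,D=D,pos=st["position"],rot=st["tool_rot"],n=n);return im,D,cam(n,st)
def load(f):
    z=np.load(f+".npz");return z["im"],z["D"],cam(str(z["n"]),dict(position=z["pos"],tool_rot=z["rot"]))
E
python3 - <<'E'
from h import *
a=grab("top","top0");b=grab("scene","scene0")
print(a[2],b[2]);s=ctrl.get_state();print(s,ctrl.tcp_to_grasp)
E
```

```text
(array([[392.52125945,   0.        , 278.13051997],
       [  0.        , 392.52125945, 217.34608335],
       [  0.        ,   0.        ,   1.        ]]), array([[-0.02403655, -0.98694813,  0.15923455],
       [-0.99970279,  0.02308097, -0.0078481 ],
       [ 0.00407038, -0.15937587, -0.98720959]]), array([ 0.36326583, -0.06884394,  1.10828168])) (array([[481.94570296,   0.        , 281.75791136],
       [  0.        , 481.94570296, 208.02566222],
       [  0.        ,   0.        ,   1.        ]]), array([[ 0.53008773, -0.3426197 ,  0.77564086],
       [-0.84772393, -0.19334928,  0.49394352],
       [-0.01926518, -0.91936271, -0.392939  ]]), array([-0.27069579, -0.57611988,  0.49343801]))
{'time': 0.1, 'joint_positions': array([ 1.27815217,  0.32175487, -0.07011538,  1.45155695,  0.02260576,
        1.37076965, -0.0569147 ]), 'qd': array([-0.0005598 , -0.00178836,  0.00112917, -0.00210636, -0.00016663,
       -0.00032626, -0.00249381]), 'joint_torque': array([ 1.98481735e-04, -4.92572665e+01, -4.05599149e-01, -3.13396955e+01,
       -6.41958090e-02,  3.94604774e-02,  6.51775986e-05]), 'position': array([ 0.19609494, -0.61920365,  0.22156523]), 'tool_rot': array([-3.10305855e+00, -4.79758768e-01,  5.43656499e-04]), 'ft_force': array([ 0.22011224, -0.9851476 ,  0.12413777]), 'torque': array([-0.01117686, -0.01888593, -0.01206514]), 'grip_force': 0.0, 'grip_width': 0.997313459477112} -0.0187
```

View pics/top0.png

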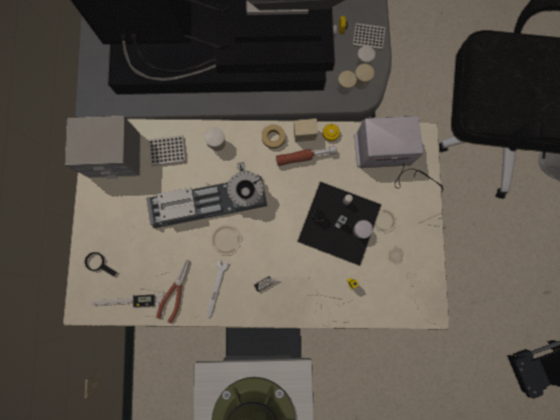

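View pics/scene0.png

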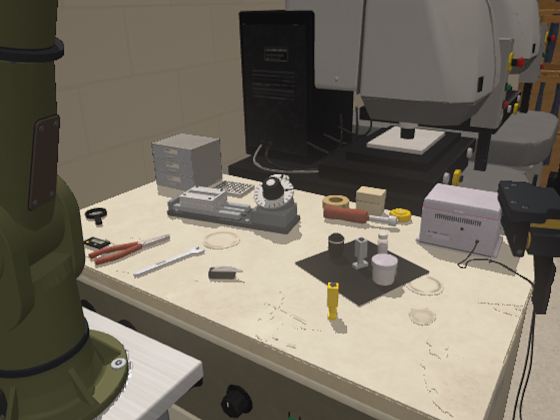

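Top: the bed runs from the carriage (177,205) to the dial (245,188). On the mat are the lens (320,218), vial (348,200), cup (363,230) and steel post (341,221). The candidates for the post are the grey one (341,221) and the yellow one (353,284), which appear at (361,252) and (332,300) in scene. The grey steel one on the mat among the three bystanders fits; I'll confirm it in an enlarged crop.

```bash
python3 - <<'E'
from h import *
t,D,c=load("top0");s,Ds,cs=load("scene0")
a=cv2.resize(t[175:275,290:390],(400,400),interpolation=cv2.INTER_CUBIC)
b=cv2.resize(s[220:320,310:410],(400,400),interpolation=cv2.INTER_CUBIC)
d=np.hstack([a,b]);d=np.clip(d*1.6,0,255).astype(np.uint8)
cv2.imwrite("pics/crop1.png",d[:,:,::-1])
for n,u,v,z in [("post",341,221,.063),("lens",320,218,.05),("vial",348,200,.057),("pot",363,230,.049),("carr",177,205,.057),("knob",245,188,.11)]:
    print(n,onz(c,u,v,z).round(3),dep(c,D,u,v).round(3))
E
```

```text
post [ 0.518 -0.246  0.063] [ 0.518 -0.246  0.065]
lens [ 0.529 -0.192  0.05 ] [ 0.529 -0.191  0.051]
vial [ 0.576 -0.269  0.057] [ 0.577 -0.27   0.054]
pot [ 0.494 -0.307  0.049] [ 0.494 -0.308  0.045]
carr [0.573 0.197 0.057] [0.577 0.202 0.038]
knob [0.604 0.008 0.11 ] [0.602 0.007 0.117]
```

View pics/crop1.png

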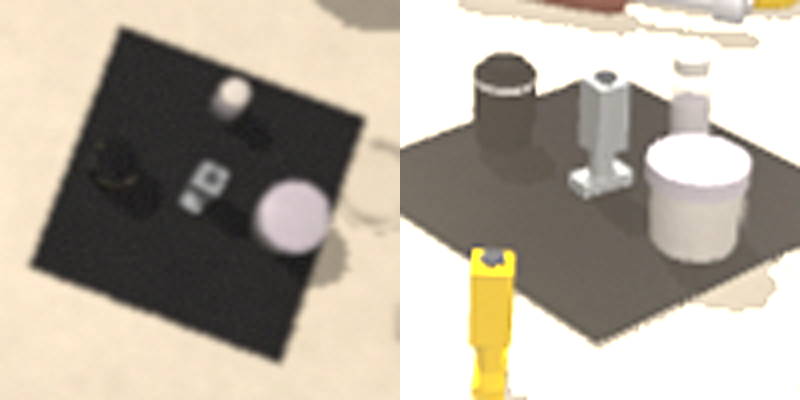

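Confirmed: the grey steel post, with its square grip, neck and hammer head, stands between lens, vial and cup. Next I move the wrist camera above it.

Request:
step_arm --pt "2.6 3 0.3 0 0 0 1" --pt "2.6 3 0.3 0 0 0 1" --pt "2.6 3 0.3 0 0 0 1" --pt "2.6 3 0.3 0 0 0 1" --pt "2.6 3 0.3 0 0 0 1"

```text
time: 0.52
position: [0.3271, -0.4679, 0.2373]
tool_rot: [-3.104, -0.48, 0.001]
ft_force: [0.3, -0.5, 1.0]
grip_width: 0.997
grip_force: 0.0
```

Request:
step_arm --pt "2.6 3 0.3 0 0 0 1" --pt "2.6 3 0.3 0 0 0 1" --pt "2.6 3 0 0 0 0 1" --pt "2.6 3 0 0 0 0 1" --pt "2.6 3 0 0 0 0 1"

```text
time: 0.93
position: [0.457, -0.3179, 0.2434]
tool_rot: [3.105, 0.48, -0.001]
ft_force: [0.6, -0.9, -0.5]
grip_width: 0.998
grip_force: 0.0
```

Request:
step_arm --pt "2.6 3 0 0 0 0 1" --pt "2.6 3 0 0 0 0 1" --pt "0 0 0 0 0 0 1" --pt "0 0 0 0 0 0 1" --pt "0 0 0 0 0 0 1"

```text
time: 1.35
position: [0.5078, -0.2599, 0.2431]
tool_rot: [3.105, 0.481, -0.002]
ft_force: [-0.9, -0.5, -0.9]
grip_width: 1.0
grip_force: 0.0
```

```bash
python3 - <<'E'
from h import *
print(np.array(ctrl.camera_params("wrist")["hand_eye"]).round(3))
im,D,c=grab("wrist","w0")
st=ctrl.get_state();print(st["position"],st["tool_rot"],st["ft_force"])
for n,P in dict(post=(.518,-.246,.063),lens=(.529,-.192,.05),vial=(.576,-.269,.057),pot=(.494,-.307,.049)).items(): print(n,proj(c,P).round())
E
```

```text
[[ 0.    -0.953 -0.302  0.086]
 [ 1.    -0.     0.     0.   ]
 [-0.    -0.302  0.953 -0.163]
 [ 0.     0.     0.     1.   ]]
[ 0.50735622 -0.26090926  0.24313685] [ 3.10485589e+00  4.77406960e-01 -1.96323999e-03] [-0.17084931 -1.08239481 -1.13226878]
post [272. 174.]
lens [225. 146.]
vial [312. 125.]
pot [320. 209.]
```

View pics/w0.png

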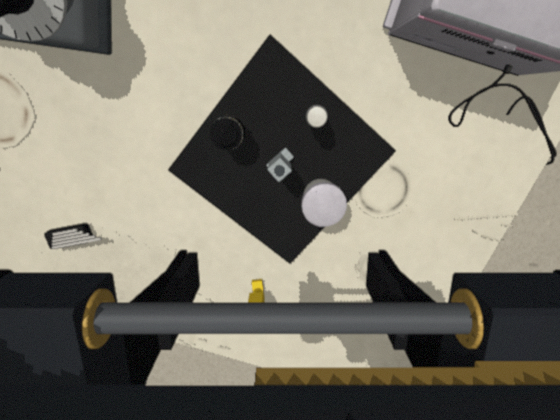

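Wrist: post grip top at about (280,171), with its head showing toward (288,155). Lens is at (228,132), vial (316,116), cup (324,204). Now I measure it.

```bash
cat > post.py <<'E'
from h import *
def pts(f,win,zlo,zhi,cond=None):
    im,D,c=load(f);u0,u1,v0,v1=win
    vv,uu=np.mgrid[v0:v1,u0:u1];d=D[v0:v1,u0:u1]
    q=np.stack([uu,vv,np.ones_like(uu)],-1)@np.linalg.inv(c[0]).T*d[...,None]
    P=q@c[1].T+c[2]
    m=(P[...,2]>zlo)&(P[...,2]<zhi)&(d>0)
    if cond is not None:m&=cond(im[v0:v1,u0:u1].astype(int))
    return P[m],np.stack([uu,vv],-1)[m],c
def rect(P):
    r=cv2.minAreaRect((P[:,:2]*1000).astype(np.float32));return np.array(r[0])/1000,np.array(r[1]),r[2]
E
python3 - <<'E'
from post import *
im,D,c=load("w0")
br=lambda a:a.sum(-1)>200
for nm,win,lo,hi,cd in [("grip",(262,298,145,192),.05,.075,None),("head",(262,302,140,195),.006,.02,br),
   ("lens",(205,250,110,160),.035,.06,None),("vial",(300,332,100,135),.035,.07,None),("pot",(300,350,178,230),.03,.06,None)]:
    P,uv,_=pts("w0",win,lo,hi,cd);print(nm,len(P),P.mean(0).round(4),np.median(P[:,2]).round(4),rect(P),uv.mean(0))
# triangulate post top: wrist + top bright masks
it,Dt,ct=load("top0")
g=it[200:240,325:360].astype(int).sum(-1);print((g[8:32,5:30]).tolist())
E
```

```text
grip 358 [ 0.5262 -0.251   0.0635] 0.0638 (array([ 0.52528345, -0.25117499]), array([18.01272583, 18.03017426]), 60.38373565673828) [279.27094972 168.19832402]
head 97 [ 0.5341 -0.2556  0.0112] 0.0116 (array([ 0.52556757, -0.25127327]), array([13.77213001, 29.27321053]), 59.40385437011719) [285.6185567  154.20618557]
lens 876 [ 0.5417 -0.1899  0.0481] 0.047 (array([ 0.54081281, -0.18936757]), array([32.17435455, 32.80973434]), 16.635326385498047) [226.35502283 132.80479452]
vial 382 [ 0.5853 -0.2704  0.0542] 0.0566 (array([ 0.58506677, -0.27172308]), array([20.5298233 , 21.31105232]), 17.351837158203125) [316.44764398 115.46858639]
pot 1566 [ 0.5013 -0.3086  0.0489] 0.0493 (array([ 0.50032318, -0.30964713]), array([47.0436554 , 47.74973297]), 15.454368591308594) [323.69157088 203.56449553]
[[85, 79, 77, 82, 80, 84, 82, 83, 83, 83, 86, 84, 83, 82, 78, 85, 81, 70, 68, 58, 66, 54, 60, 65, 60], [81, 84, 80, 80, 82, 79, 83, 76, 81, 76, 81, 85, 87, 83, 78, 85, 80, 80, 80, 75, 58, 65, 61, 57, 65], [83, 79, 83, 81, 82, 88, 81, 84, 78, 86, 82, 79, 80, 76, 81, 88, 85, 83, 89, 82, 82, 70, 62, 6
[... 1591 characters left out ...]
, 129, 92, 73, 59, 61, 61, 70, 79, 78, 83, 81, 78, 93, 162], [74, 77, 78, 83, 107, 173, 262, 312, 302, 252, 171, 92, 68, 55, 58, 61, 61, 59, 69, 78, 79, 81, 79, 114, 215], [82, 83, 78, 80, 82, 101, 154, 216, 261, 247, 150, 73, 61, 54, 67, 59, 57, 58, 59, 66, 74, 80, 86, 138, 247], [85, 85, 79, 84, 84, 78, 82, 116, 149, 147, 95, 62, 59, 68, 56, 65, 57, 57, 58, 57, 61, 62, 89, 156, 259], [75, 86, 87, 79, 77, 81, 80, 81, 76, 71, 71, 82, 70, 64, 64, 58, 63, 60, 60, 62, 62, 60, 93, 161, 258], [79, 88, 83, 82, 78, 80, 83, 83, 83, 80, 79, 78, 74, 68, 68, 56, 60, 61, 63, 57, 58, 61, 92, 167, 254], [79, 84, 82, 80, 83, 84, 82, 83, 79, 84, 79, 84, 82, 76, 71, 65, 64, 60, 54, 56, 57, 62, 92, 156, 233]]
```

Depth agrees in both views. The post is at (0.525,-0.251), top at 64-66 mm, with its head's long axis at about -30°. I'll grip along that axis with the fingers partly open, which clears the vial. First I turn, centre and look again.

Request:
step_arm --pt "0.3 0.2 -2 0 0 7.0 0.55" --pt "0.3 0.2 -2 0 0 7.0 0.55" --pt "0.3 0.2 -2 0 0 7.0 0.55" --pt "0.3 0.2 -2 0 0 7.0 0.55" --pt "0.3 0.2 -2 0 0 7.0 0.55"

```text
time: 1.82
position: [0.5221, -0.2518, 0.1426]
tool_rot: [2.814, 1.395, -0.001]
ft_force: [-0.7, 0.6, 0.2]
grip_width: 0.707
grip_force: 0.0
```

Request:
step_arm --pt "0.3 0 -1 0 0 7.0 0.55" --pt "0 0 0 0 0 0.3 0.55" --pt "0 0 0 0 0 0 0.55" --pt "0 0 0 0 0 0 0.55" --pt "0 0 0 0 0 0 0.55"

```text
time: 2.23
position: [0.5265, -0.2508, 0.1349]
tool_rot: [2.723, 1.562, 0.001]
ft_force: [-0.1, -0.7, 0.3]
grip_width: 0.551
grip_force: 0.0
```

```bash
python3 - <<'E'
from post import *
im,D,c=grab("wrist","w1")
st=ctrl.get_state();Rt=R.from_rotvec(st["tool_rot"]).as_matrix();print(st["position"],Rt.round(3),st["joint_positions"].round(2),st["grip_width"])
u,v=proj(c,(.5254,-.2512,.064)).astype(int);print(u,v)
for nm,lo,hi,cd in [("grip",.05,.075,None),("head",.006,.02,lambda a:a.sum(-1)>200)]:
    P,uv,_=pts("w1",(u-40,u+40,v-60,v+50),lo,hi,cd)
    P0=P[np.hypot(P[:,0]-.5254,P[:,1]+.2512)<.022];print(nm,len(P0),np.median(P0[:,2]).round(4),rect(P0))
    uvg=uv
# two-view triangulation of the post top (w0 pixel and w1 pixel centroids of top)
def cen(f,win):
    P,uv,c=pts(f,win,.058,.07);m=np.hypot(P[:,0]-.5254,P[:,1]+.2512)<.02;return ray(c,*uv[m].mean(0))
a=cen("w0",(262,298,145,192));b=cen("w1",(u-40,u+40,v-60,v+50))
A=np.stack([a[1],-b[1]],1);s=np.linalg.lstsq(A,b[0]-a[0],rcond=None)[0];print("tri",(a[0]+a[1]*s[0]),b[0]+b[1]*s[1])
E
```

```text
[ 0.52663888 -0.2505273   0.1348827 ] [[ 0.504  0.864  0.002]
 [ 0.864 -0.504 -0.001]
 [-0.     0.002 -1.   ]] [ 0.8   0.27 -0.47  1.72  0.13  1.18 -0.23] 0.5493024714447207
279 225
grip 705 0.0637 (array([ 0.52486737, -0.25064766]), array([18.64991379, 17.46321106]), 58.95963668823242)
head 301 0.0116 (array([ 0.52527332, -0.25058653]), array([13.49390602, 29.53684998]), 59.86605453491211)
tri [ 0.52369213 -0.25298809  0.05351529] [ 0.52335375 -0.25298066  0.05357814]
```

Request:
step_arm --pt "-0.15 0 -2.5 0 0 0 0.55" --pt "0 0 -2.5 0 0 0 0.55" --pt "0 0 -2.0 0 0 0 0.55" --pt "0 0 -2.0 0 0 0 0.55" --pt "0 0 -1.5 0 0 0 0.55"

```text
time: 2.7
position: [0.5244, -0.2499, 0.0277]
tool_rot: [2.724, 1.566, -0.001]
ft_force: [-0.3, -0.4, 0.5]
grip_width: 0.551
grip_force: 0.0
```

Request:
step_arm --pt "0 0 0 0 0 0 0.3" --pt "0 0 0 0 0 0 0.15" --pt "0 0 0 0 0 0 0.1" --pt "0 0 0 0 0 0 0.1" --pt "0 0 0 0 0 0 0.1" --force 25

```text
time: 3.12
position: [0.5258, -0.2502, 0.0301]
tool_rot: [2.721, 1.566, 0.002]
ft_force: [-0.6, -0.6, -0.4]
grip_width: 0.256
grip_force: 0.0
```

Request:
step_arm --pt "0 0 0.5 0 0 0 0.1" --pt "0 0 1.5 0 0 0 0.1" --pt "0 0 3 0 0 0 0.1" --pt "0 0 3.5 0 0 0 0.1" --pt "0 0 3.5 0 0 0 0.1"

```text
time: 3.53
position: [0.5242, -0.2493, 0.1501]
tool_rot: [-2.722, -1.568, 0.001]
ft_force: [0.3, 0.6, -0.1]
grip_width: 0.206
grip_force: 25.0
```

Lifted, but the jaws finished closing as the lift began, so I'll check the grasp height. Moving over the carriage.

Request:
step_arm --pt "0.2 2.5 3 0 0 -5 0.1" --pt "0.4 3.5 2 0 0 -6 0.1" --pt "0.4 3.5 0.5 0 0 -6 0.1" --pt "0.4 3.5 0 0 0 -6 0.1" --pt "0.4 3.5 0 0 0 -6 0.1"

```text
time: 3.95
position: [0.5432, -0.0832, 0.2055]
tool_rot: [3.029, 0.827, 0.004]
ft_force: [0.3, -0.0, -0.6]
grip_width: 0.204
grip_force: 25.0
```

Request:
step_arm --pt "0.4 3.5 0 0 0 -6 0.1" --pt "0.4 3.5 0 0 0 -6 0.1" --pt "0.4 3.5 0 0 0 -5 0.1" --pt "0.4 3.5 0 0 0 0 0.1" --pt "0.4 3.5 0 0 0 0 0.1"

```text
time: 4.37
position: [0.5627, 0.092, 0.2045]
tool_rot: [3.118, 0.379, 0.002]
ft_force: [1.6, 0.4, -0.8]
grip_width: 0.205
grip_force: 25.0
```

Request:
step_arm --pt "0.4 3.5 0 0 0 0 0.1" --pt "0.4 3.5 0 0 0 0 0.1" --pt "0.3 3.2 0 0 0 0 0.1" --pt "0 0 0 0 0 0 0.1" --pt "0 0 0 0 0 0 0.1"

```text
time: 4.78
position: [0.5729, 0.1954, 0.2042]
tool_rot: [-3.117, -0.387, -0.0]
ft_force: [0.3, -0.8, -0.6]
grip_width: 0.209
grip_force: 25.0
```

```bash
python3 - <<'E'
from post import *
im,D,c=grab("wrist","w2")
st=ctrl.get_state();Rt=R.from_rotvec(st["tool_rot"]).as_matrix();print(st["position"],Rt.round(3),st["joint_positions"].round(2),st["grip_width"],st["grip_force"])
P,uv,_=pts("w2",(0,560,0,420),.0,.4)
for lo,hi in [(.01,.02),(.036,.046),(.05,.062)]:
    m=(P[:,2]>lo)&(P[:,2]<hi)&(np.hypot(P[:,0]-.573,P[:,1]-.197)<.065);print(lo,m.sum(),np.median(P[m,2]) if m.any() else 0,rect(P[m]) if m.any() else 0)
# held post in tool frame
T=(P-st["position"])@Rt
m=(abs(T[:,0])<.014)&(abs(T[:,1])<.0085)&(T[:,2]>-.06)&(T[:,2]<.06);t=T[m];print("held",m.sum(),np.percentile(t,[2,50,98],axis=0).round(4))
m=(T[:,2]>.005)&(T[:,2]<.05)&(abs(T[:,0])<.03)&(abs(T[:,1])<.03);print(m.sum(),np.percentile(T[m],[1,50,99],axis=0).round(4))
E
```

```text
[0.57357432 0.19273565 0.20391974] [[ 0.97   0.241  0.   ]
 [ 0.241 -0.97  -0.001]
 [ 0.     0.001 -1.   ]] [ 0.2   0.3  -0.69  1.58  0.2   1.33 -1.84] 0.2027324408248986 24.999361490481533
0.01 1277 0.014528770464835972 (array([0.58257605, 0.19789333]), array([ 89.28363037, 129.28045654]), 6.810525417327881)
0.036 1726 0.04163949857325383 (array([0.59235071, 0.2019724 ]), array([50.86604691, 89.37374115]), 10.027230262756348)
0.05 6652 0.05763517535565038 (array([0.57966705, 0.20090314]), array([76.2014389 , 94.16088867]), 9.987366676330566)
held 2324 [[-0.0044 -0.0081 -0.0501]
 [ 0.008   0.0007 -0.0204]
 [ 0.0121  0.0082  0.0246]]
638 [[ 0.0014 -0.0174  0.012 ]
 [ 0.0055 -0.003   0.0202]
 [ 0.0068  0.0118  0.0268]]
```

View pics/w2.png

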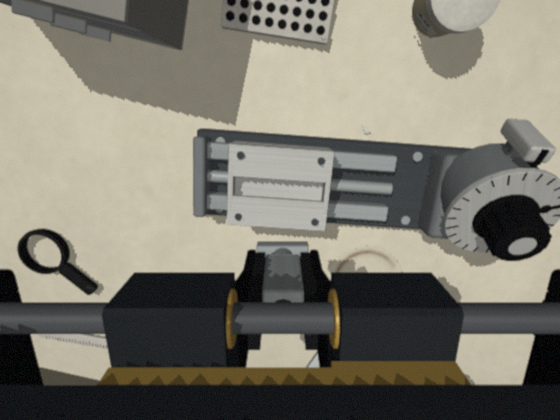

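Wrist: carriage with slot at (283,190), dial at about (503,210) with its zero line near (550,210), and the held post at (283,265). I'll check how the post sits in the hand, and refine the slot.

```bash
python3 - <<'E'
from post import *
im,D,c=load("w2");z=np.load("w2.npz");pos=z["pos"];Rt=R.from_rotvec(z["rot"]).as_matrix()
P,uv,_=pts("w2",(0,560,0,420),-.01,.5)
T=(P-pos)@Rt
a,b=np.array([np.cos(np.radians(10)),np.sin(np.radians(10))]),np.array([-np.sin(np.radians(10)),np.cos(np.radians(10))])
Q=(P[:,:2]-[.5797,.2009]);B=np.stack([Q@a,Q@b],1)
m=(P[:,2]>.036)&(P[:,2]<.046)&(abs(B[:,0])<.012)&(abs(B[:,1])<.044)
print("floor",m.sum(),np.median(P[m,2]),np.percentile(B[m],[1,50,99],axis=0).round(4),rect(P[m]))
m=(abs(P[:,2]-.0576)<.003)
for s in (-.02,0,.02):
  k=m&(abs(B[:,1]-s)<.004)&(abs(B[:,0])<.038);x=np.sort(B[k,0]);g=np.argmax(np.diff(x));print("mouth",s,x[g].round(4),x[g+1].round(4))
k=m&(abs(B[:,0])<.004)&(abs(B[:,1])<.05);y=np.sort(B[k,1]);g=np.argmax(np.diff(y));print("ends",y[g],y[g+1])
# tool frame section of things near post along z bins in rows v
u=uv[:,0];v=uv[:,1]
for vv in range(240,318,6):
  k=(v==vv)&(abs(T[:,1])<.03)&(T[:,2]<.06)&(T[:,2]>-.06)
  if k.any():
    o=np.argsort(u[k]);t=T[k][o];uu=u[k][o];j=np.linspace(0,len(t)-1,9).astype(int)
    print(vv,[(int(uu[i]),*(t[i]*1000).round(0).astype(int)) for i in j])
E
```

```text
floor 1558 0.041681369094530824 [[-0.0118 -0.0416]
 [-0.0031  0.0001]
 [ 0.0054  0.0417]] (array([0.57656604, 0.20029312]), array([17.81882858, 84.37713623]), 9.70276927947998)
mouth -0.02 -0.0089 0.0093
mouth 0 -0.0088 0.009
mouth 0.02 -0.0087 0.0091
ends -0.04191753301590553 0.04186891944384048
246 [(257, np.int64(6), np.int64(-15), np.int64(20)), (263, np.int64(5), np.int64(-11), np.int64(21)), (269, np.int64(6), np.int64(-8), np.int64(20)), (276, np.int64(6), np.int64(-4), np.int64(21)), (282, np.int64(6), np.int64(0), np.int64(19)), (288, np.int64(6), np.int64(3), np.int64(19)), (295, np.int64(6), np.int64(7), np.int64(21)), (301, np.int64(6), np.int64(11), np.int64(20)), (308, np.int64(6), np.int64(15), np.int64(20))]
252 [(247, np.int64(13), np.int64(-18), np.int64(-5)), (255, np.int64(13), np.int64(-14), np.int64(-4)), (264, np.int64(12), np.int64(-9), np.int64(-1)), (274, np.int64(3), np.int64(-5), np.int64(19)), (283, np.int64(5), np.int64(0), np.int64(14)), (291, np.int64(3), np.int64(5), np.int64(19)), (300, np.int64(12), np.int64(9), np.int64(-1)), (309, np.int64(12), np
[... 2976 characters left out ...]
32)), (282, np.int64(7), np.int64(0), np.int64(-33)), (293, np.int64(6), np.int64(5), np.int64(-32)), (305, np.int64(11), np.int64(9), np.int64(-40)), (316, np.int64(12), np.int64(13), np.int64(-42)), (328, np.int64(13), np.int64(18), np.int64(-44))]
300 [(238, np.int64(14), np.int64(-17), np.int64(-48)), (249, np.int64(12), np.int64(-13), np.int64(-46)), (260, np.int64(10), np.int64(-9), np.int64(-43)), (271, np.int64(3), np.int64(-5), np.int64(-31)), (282, np.int64(5), np.int64(0), np.int64(-34)), (293, np.int64(3), np.int64(5), np.int64(-32)), (304, np.int64(6), np.int64(9), np.int64(-37)), (316, np.int64(12), np.int64(13), np.int64(-46)), (327, np.int64(12), np.int64(17), np.int64(-46))]
```

The post sits square in the hand: centre at tool x about -0.9 mm, underside 28 mm ahead of the TCP. The slot is at (0.580,0.201), floor 41.7 mm, yaw 10°. Aligning above it.

Request:
step_arm --pt "0.4 0.5 -2 0 0 -2 0.1" --pt "0.3 0.4 -2.5 0 0 -2 0.1" --pt "0 0 -2.5 0 0 0 0.1" --pt "0 0 -1.0 0 0 0 0.1" --pt "0 0 0 0 0 0 0.1"

```text
time: 5.25
position: [0.5793, 0.1982, 0.1208]
tool_rot: [3.128, 0.266, -0.009]
ft_force: [0.2, -0.0, -1.0]
grip_width: 0.209
grip_force: 25.0
```

Request:
step_arm --pt "0 0 0 0 0 0 0.1" --pt "0 0 0 0 0 0 0.1" --pt "0 0 0 0 0 0 0.1" --pt "0 0 0 0 0 0 0.1" --pt "0 0 0 0 0 0 0.1"

```text
time: 5.67
position: [0.5813, 0.2015, 0.1247]
tool_rot: [-3.13, -0.27, -0.003]
ft_force: [-0.9, -0.2, -1.1]
grip_width: 0.206
grip_force: 25.0
```

```bash
python3 - <<'E'
from post import *
im,D,c=grab("wrist","w3");z=np.load("w3.npz");pos=z["pos"];Rt=R.from_rotvec(z["rot"]).as_matrix()
s=ctrl.get_state();print(pos,s["position"],np.degrees(np.arctan2(Rt[1,0],Rt[0,0])),s["ft_force"])
P,uv,_=pts("w3",(0,560,0,420),-.01,.5);T=(P-pos)@Rt
a=np.radians(10);Q=(P[:,:2]-[.5799,.2009])@np.array([[np.cos(a),-np.sin(a)],[np.sin(a),np.cos(a)]])
m=(abs(P[:,2]-.0576)<.003)
for t in (-.03,-.015,0,.015,.03):
  k=m&(abs(Q[:,1]-t)<.004)&(abs(Q[:,0])<.038);x=np.sort(Q[k,0])
  if k.sum()>9: g=np.argmax(np.diff(x));print("mouth",t,x[g].round(4),x[g+1].round(4),k.sum())
k=(T[:,2]>.01)&(T[:,2]<.03)&(abs(T[:,1])<.013)&(abs(T[:,0])<.02);print("head T",np.percentile(T[k],[2,50,98],axis=0).round(4), "bed x,y",np.median(Q[k],0))
k=(T[:,2]>-.029)&(T[:,2]<-.002)&(abs(T[:,1])<.007)&(abs(T[:,0])<.02);print("grip T",np.median(T[k],0).round(4))
k=(T[:,2]>-.04)&(T[:,2]<-.03)&(abs(T[:,1])<.0085)&(abs(T[:,0])<.009);print("top T",np.median(T[k],0).round(4))
E
```

```text
[0.58132905 0.20148025 0.12467287] [0.58118622 0.20145639 0.12442179] 9.875261184969514 [-0.14684    -0.24036595 -1.63988269]
mouth -0.03 -0.009 0.0085 819
mouth -0.015 -0.009 0.0083 504
mouth 0 -0.0092 0.0084 466
mouth 0.015 -0.0091 0.0085 496
mouth 0.03 -0.0091 0.0086 785
head T [[ 0.0016 -0.0124  0.0134]
 [ 0.0055  0.0002  0.0204]
 [ 0.0067  0.0124  0.0266]] bed x,y [0.00703281 0.00012328]
grip T [ 0.0082  0.0001 -0.0167]
top T [ 0.006   0.0001 -0.0319]
```

Request:
step_arm --pt "-0.1 0 -1 0 0 0 0.1" --pt "0 0 -1.5 0 0 0 0.1" --pt "0 0 -1 0 0 0 0.1" --pt "0 0 -0.5 0 0 0 0.1" --pt "0 0 0 0 0 0 0.1"

```text
time: 6.13
position: [0.5785, 0.2009, 0.0816]
tool_rot: [3.129, 0.271, -0.005]
ft_force: [-0.6, -0.5, -0.8]
grip_width: 0.202
grip_force: 25.0
```

Request:
step_arm --pt "0 0 -0.3 0 0 0 0.1" --pt "0 0 -0.3 0 0 0 0.1" --pt "0 0 -0.3 0 0 0 0.1" --pt "0 0 0 0 0 0 0.1" --pt "0 0 0 0 0 0 0.1"

```text
time: 6.55
position: [0.5798, 0.2013, 0.0746]
tool_rot: [3.13, 0.27, -0.0]
ft_force: [0.3, -0.0, -0.1]
grip_width: 0.205
grip_force: 25.0
```

Request:
step_arm --pt "0 0 -0.2 0 0 0 0.1" --pt "0 0 -0.15 0 0 0 0.1" --pt "0 0 -0.1 0 0 0 0.1" --pt "0 0 0 0 0 0 0.1" --pt "0 0 0 0 0 0 0.1"

```text
time: 6.97
position: [0.5797, 0.2013, 0.07]
tool_rot: [3.13, 0.27, -0.0]
ft_force: [0.5, 0.9, -0.6]
grip_width: 0.201
grip_force: 25.0
```

Request:
step_arm --pt "0 0 0 0 0 0 0.1" --pt "0 0 0 0 0 0 0.1" --pt "0 0 0 0 0 0 0.1" --pt "0 0 0 0 0 0 0.1" --pt "0 0 0 0 0 0 0.1"

```text
time: 7.38
position: [0.5798, 0.2013, 0.0701]
tool_rot: [3.13, 0.271, 0.0]
ft_force: [-0.2, -0.3, -0.5]
grip_width: 0.205
grip_force: 25.0
```

Request:
step_arm --pt "0 0 0 0 0 6 0.1" --pt "0 0 0 0 0 6 0.1" --pt "0 0 0 0 0 6 0.1" --pt "0 0 0 0 0 6 0.1" --pt "0 0 0 0 0 6 0.1"

```text
time: 7.8
position: [0.5798, 0.2013, 0.0701]
tool_rot: [2.95, 1.079, 0.0]
ft_force: [0.1, -0.1, 0.2]
grip_width: 0.204
grip_force: 25.0
```

Request:
step_arm --pt "0 0 0 0 0 6 0.1" --pt "0 0 0 0 0 6 0.1" --pt "0 0 0 0 0 6 0.1" --pt "0 0 0 0 0 6 0.1" --pt "0 0 0 0 0 6 0.1"

```text
time: 8.22
position: [0.5798, 0.2012, 0.0701]
tool_rot: [2.571, 1.806, 0.0]
ft_force: [0.5, 0.6, 0.2]
grip_width: 0.208
grip_force: 25.0
```

Request:
step_arm --pt "0 0 0 0 0 6 0.1" --pt "0 0 0 0 0 6 0.1" --pt "0 0 0 0 0 6 0.1" --pt "0 0 0 0 0 6 0.1" --pt "0 0 0 0 0 6 0.1"

```text
time: 8.63
position: [0.5799, 0.2012, 0.0701]
tool_rot: [2.016, 2.409, 0.0]
ft_force: [-0.1, -0.1, -2.1]
grip_width: 0.203
grip_force: 25.0
```

Request:
step_arm --pt "0 0 0 0 0 0 0.1" --pt "0 0 0 0 0 0 0.1" --pt "0 0 0 0 0 0 0.1" --pt "0 0 0 0 0 0 0.1" --pt "0 0 0 0 0 0 0.1"

```text
time: 9.05
position: [0.5798, 0.2014, 0.0702]
tool_rot: [2.023, 2.403, 0.0]
ft_force: [0.5, 0.2, -0.4]
grip_width: 0.204
grip_force: 25.0
```

Request:
step_arm --pt "0 0 0 0 0 0 0.25" --pt "0 0 0 0 0 0 0.35" --pt "0 0 0 0 0 0 0.5" --pt "0 0 0 0 0 0 0.5" --pt "0 0 0 0 0 0 0.5"

```text
time: 9.47
position: [0.5799, 0.2014, 0.0702]
tool_rot: [2.022, 2.404, 0.0]
ft_force: [-0.7, -0.1, -0.3]
grip_width: 0.455
grip_force: 0.0
```

Request:
step_arm --pt "0 0 1 0 0 0 0.5" --pt "0 0 2 0 0 0 0.5" --pt "0 0 3 0 0 0 0.5" --pt "0 0 3 0 0 0 0.5" --pt "0 0 3 0 0 0 0.5"

```text
time: 9.88
position: [0.5795, 0.2015, 0.1921]
tool_rot: [-2.021, -2.405, -0.0]
ft_force: [1.3, -0.2, -0.6]
grip_width: 0.499
grip_force: 0.0
```

Request:
step_arm --pt "0 -3 1 0 0 -6 0.6" --pt "0 -3 0 0 0 -6 0.7" --pt "0 -3 0 0 0 -6 0.8" --pt "0 -3 0 0 0 -6 0.8" --pt "0 0 0 0 0 -6 0.8"

```text
time: 10.3
position: [0.5808, 0.0727, 0.2005]
tool_rot: [2.585, 1.777, -0.004]
ft_force: [0.4, -1.0, 0.6]
grip_width: 0.765
grip_force: 0.0
```

Request:
step_arm --pt "0 0 0 0 0 -6 0.8" --pt "0 0 0 0 0 -6 0.8" --pt "0 0 0 0 0 -6 0.8" --pt "0 0 0 0 0 0 0.8" --pt "0 0 0 0 0 0 0.8"

```text
time: 10.72
position: [0.5798, 0.0816, 0.2008]
tool_rot: [2.822, 1.379, 0.001]
ft_force: [0.8, -0.1, -0.1]
grip_width: 0.797
grip_force: 0.0
```

```bash
python3 - <<'E'
from post import *
im,D,c=grab("wrist","w4");s=ctrl.get_state();print(s["position"],s["tool_rot"],s["ft_force"],s["joint_positions"].round(2))
P,uv,_=pts("w4",(0,560,0,420),-.01,.5)
k=(np.hypot(P[:,0]-.58,P[:,1]-.201)<.03)
for lo,hi in [(.09,.103),(.103,.11),(.047,.0535)]:
    m=k&(P[:,2]>lo)&(P[:,2]<hi);print(lo,m.sum(),m.any() and (np.median(P[m,2]),rect(P[m])))
E
```

```text
[0.57978448 0.08161616 0.20056362] [2.82249501e+00 1.37871463e+00 6.02661160e-04] [-0.16218126  0.06276919 -0.7240384 ] [ 0.54  0.3  -0.86  1.62  0.23  1.32 -1.02]
0.09 565 (np.float64(0.10127807736518873), (array([0.58259058, 0.19913255]), array([18.14967346, 18.31485367]), 10.110657691955566))
0.103 199 (np.float64(0.10450402226603289), (array([0.58318896, 0.19840239]), array([14.15354538, 12.02239704]), 3.093165874481201))
0.047 30 (np.float64(0.0491310374635851), (array([0.57104346, 0.20441069]), array([14.89161396, 38.08337784]), 35.19740295410156))
```

View pics/w4.png

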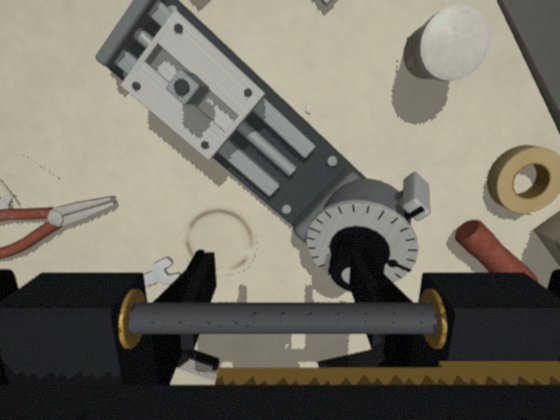

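The post is in: top at 101.3 mm (so underside 41 mm, on the floor), square to the slot at 10.1°. The dial is at (362,245), its zero line near (397,264), the index bracket at (415,197). Next I go out on the wheel's axis with the tool tilted.

Request:
step_arm --pt "-0.4 -2 1 1.1 -6.4 0 1" --pt "-0.4 -2 1 1.1 -6.4 0 1" --pt "-0.4 -2 0 1.1 -6.4 0 1" --pt "-0.5 -2.1 -1 1.1 -6.2 0 1" --pt "0 0 -1 0 0 0 1"

```text
time: 11.18
position: [0.5555, -0.0055, 0.1951]
tool_rot: [2.655, 1.281, 0.63]
ft_force: [0.1, -0.6, -2.6]
grip_width: 0.992
grip_force: 0.0
```

Request:
step_arm --pt "0 0 0 0 0 0 1" --pt "0 0 0 0 0 0 1" --pt "0 0 0 0 0 0 1" --pt "0 0 0 0 0 0 1" --pt "0 0 0 0 0 0 1"

```text
time: 11.6
position: [0.5645, 0.003, 0.2015]
tool_rot: [2.652, 1.295, 0.644]
ft_force: [0.4, 0.1, -0.2]
grip_width: 0.999
grip_force: 0.0
```

```bash
python3 - <<'E'
from post import *
im,D,c=grab("wrist","w5");s=ctrl.get_state();Rt=R.from_rotvec(s["tool_rot"]).as_matrix();print(s["position"],Rt.round(3),s["joint_positions"].round(2))
a=np.radians(10);n=R.from_euler('z',10,degrees=True).apply([-np.sin(.45),0,np.cos(.45)]);print("n",n,"tool z err",Rt[:,2]+n)
P,uv,_=pts("w5",(0,560,0,420),.03,.2)
k=np.linalg.norm(P-[.602,.007,.1],axis=1)<.075;P=P[k];uv=uv[k];h=P@n
hist,e=np.histogram(h,np.arange(h.min(),h.max(),.002))
print([(round(float(x),3),int(y)) for x,y in zip(e,hist) if y>60])
E
```

```text
[0.56416396 0.00273651 0.20121383] [[ 0.544  0.724  0.424]
 [ 0.776 -0.627  0.076]
 [ 0.321  0.288 -0.902]] [ 0.85 -0.18 -0.76  2.06 -0.32  0.8  -0.42]
n [-0.42835743 -0.07553097  0.9004471 ] tool z err [-0.00400131  0.00046662 -0.00185343]
[(-0.208, 68), (-0.206, 143), (-0.204, 190), (-0.194, 66), (-0.192, 224), (-0.19, 133), (-0.188, 1844), (-0.186, 4060), (-0.184, 227), (-0.182, 331), (-0.158, 131), (-0.156, 168), (-0.154, 1506)]
```

View pics/w5.png

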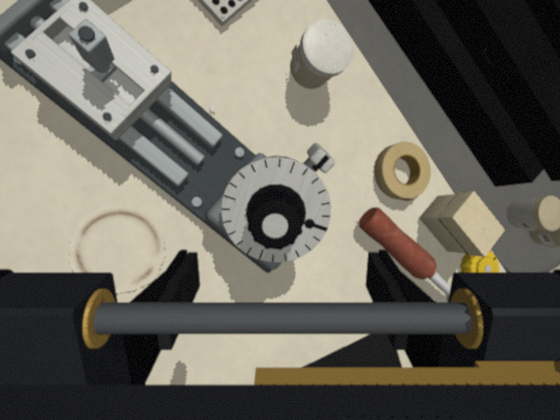

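Wrist: dial centred near (276,210), knob top (275,226), zero line with its dot from (310,223) to (326,231), and the index bracket at (318,157). Now I measure the axis and the zero line's angle.

```bash
cat > wheel.py <<'E'
from post import *
n=R.from_euler('z',10,degrees=True).apply([-np.sin(.45),0,np.cos(.45)])
ey=R.from_euler('z',10,degrees=True).apply([0,1,0]);ex=np.cross(ey,n)   # ex: bed +x uphill, toward index
def circ(P):
    q=np.stack([P@ex,P@ey],1)*1000;c,r=cv2.minEnclosingCircle(cv2.convexHull(q.astype(np.float32)));return np.array(c)/1000,r
def wheel(f,ctr=None,v=True):
    im,D,c=load(f);P,uv,_=pts(f,(0,560,0,420),.03,.2)
    k=np.linalg.norm(P-[.602,.007,.1],axis=1)<.08;P=P[k];h=P@n
    hd=np.median(h[(h>-.19)&(h<-.183)]);hk=np.median(h[(h>-.157)&(h<-.149)])
    kt=P[abs(h-hk)<.002];kc,kr=circ(kt);di=P[abs(h-hd)<.002];di=di[np.hypot(di@ex-kc[0],di@ey-kc[1])<.053];dc,dr=circ(di)
    if v:print("dial h",hd.round(4),"c",dc.round(4),"r",round(dr,1),"knob h",hk.round(4),"c",kc.round(4),"r",round(kr,1))
    if ctr is None: ctr=dc
    g=cv2.cvtColor(im,cv2.COLOR_RGB2GRAY).astype(np.float32)
    th=np.radians(np.arange(-180,180,.5));rr=np.arange(.028,.046,.0005)
    W=(ex*ctr[0]+ey*ctr[1]+n*hd)+(np.cos(th)[:,None,None]*ex+np.sin(th)[:,None,None]*ey)*rr[:,None]
    q=(W-c[2])@c[1]@c[0].T;uvm=(q[...,:2]/q[...,2:]).astype(np.float32)
    S=cv2.remap(g,uvm[...,0],uvm[...,1],cv2.INTER_LINEAR)
    return np.degrees(th),rr,S,ctr,hk,kc,c
E
python3 - <<'E'
from wheel import *
th,rr,S,ctr,hk,kc,c=wheel("w5")
m=S[:,(rr>.03)].max(1);i=np.argsort(m)[:14];print(sorted(zip(th[i].tolist(),m[i].round().tolist())))
s=S[:,rr>.040].mean(1);mn=[(float(th[j]),int(s[j])) for j in range(1,len(th)-1) if s[j]<=s[j-1] and s[j]<s[j+1] and s[j]<np.median(s)-12];print(mn)
kt=ex*kc[0]+ey*kc[1]+n*hk;print("knob top",kt.round(4));
dt=ex*ctr[0]+ey*ctr[1]+n*hk;print("via dial",dt.round(4))
p=ctrl.get_state()["position"];
for a in(kt,dt):
  G=a-n*.028;print("TCP target",G.round(4),"delta cm",((G-p)*100).round(2))
E
```

```text
dial h -0.1854 c [ 0.5794 -0.0968] r 48.1 knob h -0.1525 c [ 0.5799 -0.0965] r 20.6
[(-157.0, 117.0), (-156.5, 114.0), (-156.0, 112.0), (-155.5, 113.0), (-155.0, 119.0), (-69.5, 102.0), (-69.0, 75.0), (-68.5, 54.0), (-68.0, 36.0), (-67.5, 32.0), (-67.0, 37.0), (-66.5, 48.0), (-66.0, 71.0), (-65.5, 95.0)]
[(-178.5, 124), (-172.0, 77), (-165.0, 121), (-157.0, 73), (-150.0, 119), (-142.5, 78), (-136.5, 122), (-127.00000000000001, 80), (-112.0, 99), (-97.0, 103), (-82.5, 105), (-67.5, 27), (-52.50000000000001, 100), (-37.5, 107), (-22.0, 101), (-7.0, 102), (8.0, 102), (23.0, 102), (38.0, 102), (53.0, 100), (68.0, 94), (83.0, 100), (98.0, 106), (113.5, 95), (128.5, 100), (143.0, 105), (158.0, 107), (173.5, 90)]
knob top [0.5963 0.0071 0.1149]
via dial [0.596  0.0068 0.1147]
TCP target [0.6083 0.0093 0.0897] delta cm [  4.42   0.65 -11.15]
TCP target [0.608  0.0089 0.0895] delta cm [  4.38   0.62 -11.17]
```

Zero line at -67.5° (clockwise), centre and knob agree within 0.6 mm. The plan is about +102° anticlockwise to +34°, then 34° back. Now I approach along the axis and grip.

Request:
step_arm --pt "-0.72 -0.27 -0.36 0 0 0 1" --pt "0 0 0 0 0 0 1" --pt "1.28 0.23 -2.7 0 0 0 1" --pt "1.28 0.23 -2.7 0 0 0 1" --pt "1.28 0.23 -2.7 0 0 0 1"

```text
time: 12.07
position: [0.595, 0.0054, 0.1156]
tool_rot: [2.651, 1.29, 0.643]
ft_force: [-0.0, -0.9, -0.9]
grip_width: 1.001
grip_force: 0.0
```

Request:
step_arm --pt "0.65 0.11 -1.35 0 0 0 1" --pt "0.43 0.07 -0.9 0 0 0 1" --pt "0.21 0.04 -0.45 0 0 0 1" --pt "0 0 0 0 0 0 1" --pt "0 0 0 0 0 0 1"

```text
time: 12.48
position: [0.6071, 0.008, 0.0889]
tool_rot: [2.653, 1.292, 0.641]
ft_force: [-0.2, -0.0, 0.8]
grip_width: 1.001
grip_force: 0.0
```

```bash
python3 - <<'E'
from wheel import *
s=ctrl.get_state();p=s["position"];t=np.array([.6081,.0091,.0896]);Rt=R.from_rotvec(s["tool_rot"]).as_matrix()
print(p,"left cm",((t-p)*100).round(2),"along n",(p-t)@n,s["ft_force"],Rt[:,2]+n)
c=load("w5")[2];ctr=[.5796,-.0967];
for h in(-.1854,-.1904):
  for r in (.048,.054): print(proj(c,ex*(ctr[0]+r)+ey*ctr[1]+n*h).round(1))
E
```

```text
[0.60705334 0.00796996 0.08890895] left cm [0.1  0.11 0.07] along n -8.856258193713483e-05 [-0.23807815 -0.0071537   0.82486264] [-0.00467069 -0.00118036 -0.0023051 ]
[313.9 171.4]
[318.9 166.2]
[313.4 170.3]
[318.3 165.1]
```

Request:
step_arm --pt "0.1 0.1 0.07 0 0 0 1" --pt "0 0 0 0 0 0 0.6" --pt "0 0 0 0 0 0 0.4" --pt "0 0 0 0 0 0 0.4" --pt "0 0 0 0 0 0 0.4" --force 40

```text
time: 12.9
position: [0.6082, 0.0087, 0.0899]
tool_rot: [2.652, 1.291, 0.642]
ft_force: [-0.4, 0.5, 0.6]
grip_width: 0.784
grip_force: 0.0
```

Request:
step_arm --pt "0 0 0 0 0 0 0.4" --pt "0 0 0 0 0 0 0.4" --pt "0 0 0 0 0 0 0.4" --pt "0 0 0 0 0 0 0.4" --pt "0 0 0 0 0 0 0.4"

```text
time: 13.32
position: [0.6071, 0.0097, 0.0889]
tool_rot: [2.655, 1.293, 0.639]
ft_force: [-3.6, 1.8, 2.7]
grip_width: 0.473
grip_force: 40.0
```

Request:
step_arm --pt "0 0 0 0 0 0 0.4" --pt "0 0 0 0 0 0 0.4" --pt "0 0 0 0 0 0 0.4" --pt "0 0 0 0 0 0 0.4" --pt "0 0 0 0 0 0 0.4"

```text
time: 13.73
position: [0.6071, 0.0097, 0.0889]
tool_rot: [2.655, 1.293, 0.639]
ft_force: [-4.8, 1.5, 3.7]
grip_width: 0.474
grip_force: 40.0
```

Request:
step_arm --pt "-0.1 0.08 -0.05 0 0 0 0.4" --pt "0 0 0 0 0 0 0.4" --pt "0 0 0 -1.28 -0.23 2.7 0.4" --pt "0 0 0 -1.28 -0.23 2.7 0.4" --pt "0 0 0 -2.57 -0.45 5.4 0.4"

```text
time: 14.15
position: [0.6068, 0.0099, 0.0887]
tool_rot: [2.469, 1.544, 0.609]
ft_force: [-4.1, 0.1, 2.1]
grip_width: 0.474
grip_force: 40.0
```

Request:
step_arm --pt "0 0 0 -2.57 -0.45 5.4 0.4" --pt "0 0 0 -2.57 -0.45 5.4 0.4" --pt "0 0 0 -2.57 -0.45 5.4 0.4" --pt "0 0 0 -2.57 -0.45 5.4 0.4" --pt "0 0 0 -2.57 -0.45 5.4 0.4"

```text
time: 14.57
position: [0.6061, 0.01, 0.0884]
tool_rot: [1.927, 2.07, 0.507]
ft_force: [-6.8, 1.7, 3.5]
grip_width: 0.474
grip_force: 40.0
```

```bash
python3 - <<'E'
from wheel import *
s=ctrl.get_state();Rt=R.from_rotvec(s["tool_rot"]).as_matrix()
print(s["position"],s["ft_force"],s["torque"],s["joint_positions"].round(2),Rt[:,2]+n,"yaw",np.degrees(np.arctan2(Rt[:,0]@ey,Rt[:,0]@ex)))
E
```

```text
[0.60609126 0.00998145 0.08838984] [-6.78481491  1.68240134  3.5318393 ] [ 0.31752603  1.27646663 -0.02290018] [ 0.91  0.15 -0.97  2.09  0.12  0.53 -0.05] [-0.00470838 -0.00420471 -0.00256676] yaw 84.12844445119514
```

Request:
step_arm --pt "0 0 0 -2.57 -0.45 5.4 0.4" --pt "0 0 0 -2.57 -0.45 5.4 0.4" --pt "0 0 0 -2.57 -0.45 5.4 0.4" --pt "0 0 0 -2.57 -0.45 5.4 0.4" --pt "0 0 0 -2.57 -0.45 5.4 0.4"

```text
time: 14.98
position: [0.6054, 0.0098, 0.088]
tool_rot: [1.296, 2.44, 0.378]
ft_force: [-10.5, 0.3, 7.2]
grip_width: 0.472
grip_force: 40.0
```

Request:
step_arm --pt "0 0 0 -2.57 -0.45 5.4 0.4" --pt "0 0 0 -2.57 -0.45 5.4 0.4" --pt "0 0 0 -2.57 -0.45 5.4 0.4" --pt "0 0 0 -2.57 -0.45 5.4 0.4" --pt "0 0 0 -2.57 -0.45 5.4 0.4"

```text
time: 15.4
position: [0.6049, 0.0091, 0.0877]
tool_rot: [0.612, 2.65, 0.233]
ft_force: [-12.1, -0.5, 8.6]
grip_width: 0.472
grip_force: 40.0
```

Request:
step_arm --pt "0 0 0 0 0 0 0.4" --pt "0 0 0 0 0 0 0.4" --pt "0 0 0 0 0 0 0.4" --pt "0 0 0 0 0 0 0.4" --pt "0 0 0 0 0 0 0.4"

```text
time: 15.82
position: [0.6049, 0.0091, 0.0877]
tool_rot: [0.617, 2.649, 0.234]
ft_force: [-13.6, -1.1, 9.9]
grip_width: 0.471
grip_force: 40.0
```

```bash
python3 - <<'E'
from wheel import *
im,D,c=grab("wrist","w6");s=ctrl.get_state();Rt=R.from_rotvec(s["tool_rot"]).as_matrix()
print(s["position"],s["ft_force"],s["torque"],s["joint_positions"].round(2),Rt[:,2]+n,"yaw",np.degrees(np.arctan2(Rt[:,0]@ey,Rt[:,0]@ex)))
th,rr,S,ctr,hk,kc,c=wheel("w6",[.5796,-.0967])
m=S[:,(rr>.03)].max(1);i=np.argsort(m)[:25];print(sorted(zip(th[i].tolist(),m[i].round().tolist())))
im2,Dt,ct=grab("top","top1");s=S[:,rr>.040].mean(1);print([(float(th[j]),int(s[j])) for j in range(0,len(th)-1) if -40<th[j]<80 and s[j]<=s[j-1] and s[j]<s[j+1]])
E
```

```text
[0.6049059  0.00913908 0.08767522] [-12.93848984  -0.65996938   9.92148607] [0.01381331 1.88487459 0.10788464] [ 1.09  0.2  -1.17  2.09  0.25  0.54  0.89] [-0.00271047 -0.00681702 -0.0018295 ] yaw 143.8497268950576
dial h -0.1854 c [ 0.5789 -0.0965] r 47.9 knob h -0.1525 c [ 0.5707 -0.09  ] r 30.9
[(-109.50000000000001, 23.0), (-109.0, 22.0), (-108.5, 24.0), (-108.0, 23.0), (-107.5, 23.0), (-107.0, 23.0), (-105.00000000000001, 23.0), (-104.5, 23.0), (-104.0, 22.0), (-101.5, 23.0), (-100.50000000000001, 23.0), (-100.0, 22.0), (-99.5, 22.0), (28.0, 22.0), (28.500000000000004, 23.0), (31.0, 23.0), (31.5, 21.0), (32.0, 23.0), (33.0, 23.0), (33.5, 23.0), (34.0, 24.0), (34.5, 23.0), (35.0, 23.0), (36.0, 23.0), (36.5, 24.0)]
[(-35.5, 66), (-30.5, 78), (-25.5, 64), (-10.0, 72), (-6.000000000000001, 73), (-5.0, 72), (-2.5, 71), (-0.5, 71), (2.5, 69), (4.5, 68), (7.499999999999999, 65), (9.0, 64), (11.0, 62), (14.500000000000002, 59), (28.500000000000004, 12), (30.5, 10), (33.0, 10), (35.5, 13), (36.5, 13), (50.0, 86), (54.5, 215), (56.0, 215), (58.00000000000001, 215), (60.5, 216), (65.0, 93), (70.0, 216), (71.5, 217), (73.0, 216), (75.0, 216)]
```

View pics/w6.png

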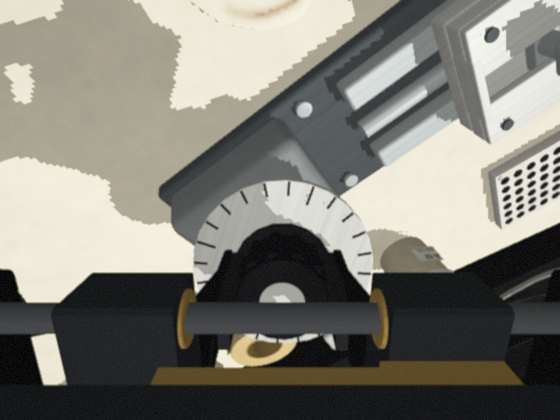

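The zero line is hidden behind the finger. The tick phase (50°, 65°) and the tool's turn of 101.7° agree on it standing at about +34.5 to +35°, with no slip. Now clockwise 32°, recentring slightly, then check.

Request:
step_arm --pt "0 0 0 2.14 0.38 -4.5 0.4" --pt "-0.05 0 -0.02 2.57 0.45 -5.4 0.4" --pt "-0.05 0 -0.03 2.57 0.45 -5.4 0.4" --pt "0 0 0 2.57 0.45 -5.4 0.4" --pt "0 0 0 2.57 0.45 -5.4 0.4"

```text
time: 16.33
position: [0.6054, 0.0097, 0.088]
tool_rot: [1.284, 2.443, 0.377]
ft_force: [-4.5, 0.5, 2.3]
grip_width: 0.468
grip_force: 40.0
```

Request:
step_arm --pt "0 0 0 1.28 0.23 -2.7 0.4" --pt "0 0 0 0 0 0 0.4" --pt "0 0 0 0 0 0 0.4" --pt "0 0 0 0 0 0 0.4" --pt "0 0 0 0 0 0 0.4"

```text
time: 16.75
position: [0.6054, 0.0098, 0.088]
tool_rot: [1.342, 2.418, 0.39]
ft_force: [-5.0, 1.3, 4.2]
grip_width: 0.476
grip_force: 40.0
```

```bash
cat > chk.py <<'E'
from wheel import *
import sys
f=sys.argv[1];grab("wrist",f);s=ctrl.get_state();Rt=R.from_rotvec(s["tool_rot"]).as_matrix()
print(s["position"],s["ft_force"],"yaw",np.degrees(np.arctan2(Rt[:,0]@ey,Rt[:,0]@ex)))
th,rr,S,ctr,hk,kc,c=wheel(f,[.5796,-.0967],False)
z=S[:,rr>.040].mean(1)
mn=[(float(th[j]),int(z[j])) for j in range(4,len(th)-4) if z[j]==z[j-4:j+5].min() and max(z[j-4],z[j-3])-z[j]>25 and max(z[j+4],z[j+3])-z[j]>25]
ph=np.array([x[0] for x in mn]);e=np.angle(np.exp(1j*2*np.pi*ph/15));print(mn,"phases",(e*15/2/np.pi).round(1))
E
python3 chk.py w7; python3 - <<'E'
import sys;sys.argv=["",""]
from wheel import *
for f in("w5","w6"):
  th,rr,S,*_=wheel(f,[.5796,-.0967],False);z=S[:,rr>.04].mean(1)
  ph=np.array([th[j] for j in range(4,len(th)-4) if z[j]==z[j-4:j+5].min() and z[j-4]-z[j]>25 and z[j+4]-z[j]>25]);print(f,ph.tolist(),((ph+7.5)%15-7.5).round(1).tolist())
E
```

```text
[0.60539795 0.00980352 0.08802257] [-5.49222428  1.35836182  4.24788318] yaw 111.98300247655149
[(-176.5, 61), (-161.5, 71), (18.0, 82), (33.0, 85), (48.00000000000001, 87), (63.50000000000001, 82), (78.5, 79), (93.5, 76), (108.5, 87), (123.5, 89), (138.5, 91), (153.5, 75), (168.5, 69)] phases [3.5 3.5 3.  3.  3.  3.5 3.5 3.5 3.5 3.5 3.5 3.5 3.5]
w5 [-169.5, -155.0, -113.0, -98.5, -84.5, -70.5, -56.0, -40.5, -25.5, -10.5, 5.0, 21.0, 37.0, 53.0, 69.0, 85.0, 100.50000000000001, 116.5, 131.5, 146.5, 161.5] [-4.5, -5.0, 7.0, 6.5, 5.5, 4.5, 4.0, 4.5, 4.5, 4.5, 5.0, 6.0, 7.0, -7.0, -6.0, -5.0, -4.5, -3.5, -3.5, -3.5, -3.5]
w6 [-176.0, -161.5, -146.5, -131.5, -116.00000000000001, -55.0, -39.5, -24.5, 51.5, 66.5, 81.0, 95.5, 110.5, 125.00000000000001, 139.5, 154.5, 169.0] [4.0, 3.5, 3.5, 3.5, 4.0, 5.0, 5.5, 5.5, 6.5, 6.5, 6.0, 5.5, 5.5, 5.0, 4.5, 4.5, 4.0]
```

```bash
python3 - <<'E'
from wheel import *
print(np.array(ctrl.camera_params("wrist")["hand_eye"])[:3,3])
for f in("w5","w6","w7"):
 for c0 in (None,[.5796,-.0967]):
  th,rr,S,ctr,hk,kc,c=wheel(f,c0,c0 is None);z=S[:,rr>.04].mean(1)
  m=S[:,rr>.03].max(1)
  ph=np.array([th[j] for j in range(4,len(th)-4) if z[j]==z[j-4:j+5].min() and z[j-4]-z[j]>25 and z[j+4]-z[j]>25]);print(f,ctr,ph.tolist(),th[np.argmin(m)],c[2])
E
```

```text
[ 0.08306161  0.00199072 -0.16201873]
dial h -0.1854 c [ 0.5782 -0.0989] r 48.1 knob h -0.1525 c [ 0.5787 -0.0986] r 20.6
w5 [ 0.57815735 -0.09894027] [-172.0, -157.0, -142.5, -127.00000000000001, -112.0, -97.0, -82.5, -67.5, -52.50000000000001, -37.5, -22.0, -7.0, 8.0, 23.0, 38.0, 53.0, 68.0, 83.0, 98.0, 113.5, 128.5, 143.0, 158.0, 173.5] -67.5 [0.54220371 0.05385989 0.37493509]
w5 [0.5796, -0.0967] [-169.5, -155.0, -113.0, -98.5, -84.5, -70.5, -56.0, -40.5, -25.5, -10.5, 5.0, 21.0, 37.0, 53.0, 69.0, 85.0, 100.50000000000001, 116.5, 131.5, 146.5, 161.5] -70.5 [0.54220371 0.05385989 0.37493509]
dial h -0.1854 c [ 0.5785 -0.0954] r 47.9 knob h -0.1526 c [ 0.5703 -0.0889] r 30.9
w6 [ 0.5784873  -0.09542249] [-174.5, -159.0, -144.0, -129.0, 49.0, 64.0, 79.5, 94.5, 109.50000000000001, 125.00000000000001, 140.0, 155.5, 170.5] 36.0 [0.46875312 0.03751774 0.2051815 ]
w6 [0.5796, -0.0967] [-176.0, -161.5, -146.5, -131.5, -116.00000000000001, -55.0, -39.5, -24.5, 51.5, 66.5, 81.0, 95.5, 110.5, 125.00000000000001, 139.5, 154.5, 169.0] 33.5 [0.46875312 0.03751774 0.2051815 ]
dial h -0.1854 c [ 0.5791 -0.0962] r 47.9 knob h -0.1526 c [ 0.5757 -0.0868] r 31.2
w7 [ 0.57911853 -0.09623991] [-176.0, -161.0, 17.0, 32.0, 47.5, 62.50000000000001, 77.5, 93.0, 108.0, 123.5, 138.5, 154.0, 169.0] -138.5 [0.49704599 0.0704922  0.22118284]
w7 [0.5796, -0.0967] [-176.5, -161.5, 18.0, 33.0, 48.00000000000001, 63.50000000000001, 78.5, 93.5, 108.5, 123.5, 138.5, 153.5, 168.5] -139.5 [0.49704599 0.0704922  0.22118284]
```

The reported hand-eye varies by about 2 mm per process, so the centre fitted from the image is the one to trust. That gives the zero line at about +3° now. I turn 3° more clockwise, release, retreat along the axis and check.

Request:
step_arm --pt "0 0 0 1.28 0.23 -2.7 0.4" --pt "0 0 0 0 0 0 0.4" --pt "0 0 0 0 0 0 0.4" --pt "0 0 0 0 0 0 0.4" --pt "0 0 0 0 0 0 0.4"

```text
time: 17.22
position: [0.6055, 0.0098, 0.0881]
tool_rot: [1.408, 2.387, 0.403]
ft_force: [-5.3, 1.8, 4.5]
grip_width: 0.471
grip_force: 40.0
```

```bash
sed -i 's/,\[.5796,-.0967\],False/,None,True/' chk.py; python3 chk.py w8
```

```text
[0.60546511 0.00980198 0.0880806 ] [-5.92960233  1.02680454  3.71518465] yaw 108.97656926369059
dial h -0.1854 c [ 0.579  -0.0962] r 47.9 knob h -0.1526 c [ 0.5762 -0.0865] r 31.0
[(-163.5, 69), (14.0, 90), (29.000000000000004, 87), (44.0, 83), (59.00000000000001, 83), (74.5, 76), (89.5, 82), (105.00000000000001, 81), (120.50000000000001, 84), (135.5, 78), (151.0, 86), (166.0, 59)] phases [ 1.5 -1.  -1.  -1.  -1.  -0.5 -0.5 -0.   0.5  0.5  1.   1. ]
```

Request:
step_arm --pt "0 0 0 0 0 0 0.5" --pt "0 0 0 0 0 0 0.6" --pt "0 0 0 0 0 0 0.8" --pt "0 0 0 0 0 0 1" --pt "0 0 0 0 0 0 1"

```text
time: 17.68
position: [0.6065, 0.0094, 0.0887]
tool_rot: [1.409, 2.383, 0.405]
ft_force: [-0.1, -0.2, -0.4]
grip_width: 0.718
grip_force: 0.0
```

Request:
step_arm --pt "0 0 0 0 0 0 1" --pt "0 0 0 0 0 0 1" --pt "0 0 0 0 0 0 1" --pt "0 0 0 0 0 0 1" --pt "-0.43 -0.08 0.9 0 0 0 1"

```text
time: 18.1
position: [0.601, 0.0092, 0.0962]
tool_rot: [1.411, 2.387, 0.405]
ft_force: [-0.7, 0.4, -0.2]
grip_width: 0.987
grip_force: 0.0
```

Request:
step_arm --pt "-1.28 -0.23 2.7 0 0 0 1" --pt "-1.28 -0.23 2.7 0 0 0 1" --pt "-1.28 -0.23 2.7 0 0 0 1" --pt "-1.28 -0.23 2.7 0 0 0 1" --pt "0 0 0 0 0 0 1"

```text
time: 18.52
position: [0.5552, -0.003, 0.2047]
tool_rot: [1.408, 2.374, 0.398]
ft_force: [1.5, -0.6, -0.3]
grip_width: 1.0
grip_force: 0.0
```

Request:
step_arm --pt "0 0 0 0 0 0 1" --pt "0 0 0 0 0 0 1" --pt "0 0 0 0 0 0 1" --pt "0 0 0 0 0 0 1" --pt "0 0 0 0 0 0 1"

```text
time: 18.93
position: [0.553, -0.0004, 0.1975]
tool_rot: [1.413, 2.386, 0.403]
ft_force: [-0.3, 0.4, -1.1]
grip_width: 1.003
grip_force: 0.0
```

```bash
python3 chk.py w9; python3 - <<'E'
from wheel import *
im,D,ct=load("w9");P,uv,_=pts("w9",(0,560,0,420),-.01,.3)
k=(np.hypot(P[:,0]-.58,P[:,1]-.195)<.04)&(P[:,2]>.09)&(P[:,2]<.103);print(k.sum(),k.any() and (np.median(P[k,2]),rect(P[k])))
th,rr,S,ctr,hk,kc,c=wheel("w9");m=S[:,rr>.03].max(1);i=np.argsort(m)[:9];print(sorted(zip(th[i].tolist(),m[i].tolist())))
u,v=proj(c,ex*(ctr[0]+.04)+ey*ctr[1]+n*-.1854).astype(int);print(u,v)
u=min(max(u,60),500);v=min(max(v,50),370)
cv2.imwrite("pics/c9.png",cv2.resize(im[v-50:v+50,u-60:u+60,::-1],(720,600),interpolation=cv2.INTER_CUBIC))
E
```

```text
[ 5.53077260e-01 -4.96502177e-04  1.97708406e-01] [-0.21697029  0.41351088  0.49330244] yaw 108.79145964017448
dial h -0.1854 c [ 0.5794 -0.0966] r 48.0 knob h -0.1524 c [ 0.5791 -0.0961] r 20.6
[(-164.0, 88), (-149.5, 89), (-134.5, 86), (-119.5, 121), (-104.5, 122), (-90.0, 112), (-75.0, 117), (-59.99999999999999, 116), (-45.0, 122), (-29.999999999999996, 118), (-14.999999999999998, 117), (-0.5, 30), (14.500000000000002, 110), (29.500000000000004, 116), (45.0, 116), (59.99999999999999, 112), (75.0, 111), (90.0, 110), (105.00000000000001, 117), (120.50000000000001, 111), (135.5, 105), (150.5, 114), (165.5, 113)] phases [ 1.   0.5  0.5  0.5  0.5  0.   0.   0.   0.   0.   0.  -0.5 -0.5 -0.5
 -0.  -0.  -0.  -0.  -0.   0.5  0.5  0.5  0.5]
0 False
dial h -0.1854 c [ 0.5794 -0.0966] r 48.0 knob h -0.1524 c [ 0.5791 -0.0961] r 20.6
[(-2.5, 116.73828125), (-2.0, 87.11328125), (-1.5000000000000002, 60.49609375), (-1.0, 44.59375), (-0.5, 34.03125), (0.0, 39.333984375), (0.5, 50.75), (1.0, 73.74609375), (1.5000000000000002, 99.6796875)]
327 215
```

View pics/c9.png

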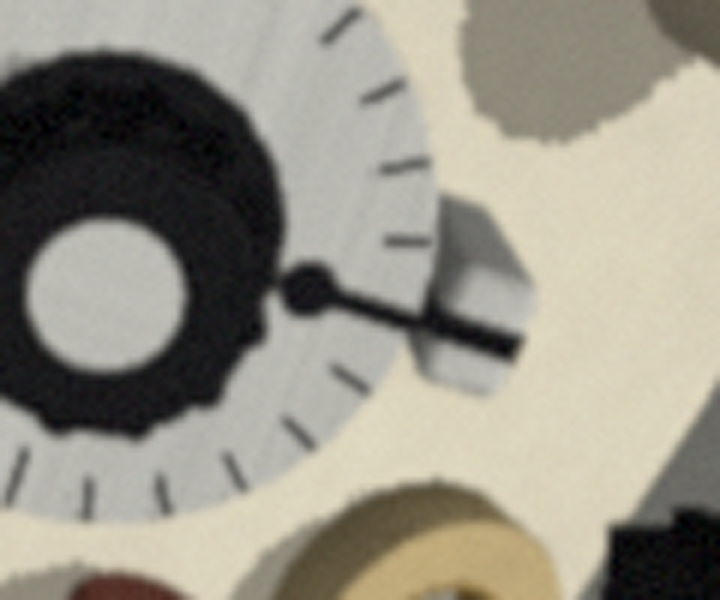

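The zero line runs straight on into the index line at about (430,322) in the crop, and it did not move on release. A last check of the post from the scene camera, then I hand in.

```bash
python3 - <<'E'
from post import *
grab("top","t9")
P,_,_=pts("t9",(100,260,150,260),.085,.11);k=np.hypot(P[:,0]-.58,P[:,1]-.195)<.04;print(k.sum(),np.median(P[k],0),rect(P[k]))
s=ctrl.get_state();print(s["time"],s["qd"].round(3),s["ft_force"])
if k.sum()>15: print(ctrl.close_job())
E
```

```text
61 [0.58071978 0.18708685 0.09897986] (array([0.58202197, 0.18745673]), array([17.96000481, 18.23541641]), 9.228610038757324)
19.0333 [ 0.001 -0.006  0.005 -0.002 -0.     0.004 -0.   ] [ 0.5354705   0.18375507 -0.03816408]
the job is handed in; nothing more can be done
None
```

The job is handed in at 19 s, verdict not shown to me: the post stands upright in the slot with its head crosswise, the zero line is on the index (about 0.5° off) after a clockwise-only return of about 35°, everything is let go, and I saw no contact with the three bystanders, though I did not look at them again at the end.

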